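Set the tack tester's roller behind its catch

ROBOT

A 7-joint arm with a two-finger parallel gripper is mounted at the origin on the work surface. World frame = base frame: x ahead of the robot, y to its left, z up, the work surface at z = 0. Lengths are in m, angles in rad, forces in N, time in s.
With the tool pointing down it reaches from about 0.4 to 0.85 m from the base axis. Payload 4.5 kg.
Tool frame: the origin (TCP) lies midway between the tips of the shut fingers; the grasp point (between the pads) lies 19 mm behind it; z points along the fingers, x is the direction in which the jaws open and shut, and the axes are right-handed (so a half turn about z gives the same grasp; the last joint's range is limited). The gripper opens to 88 mm and grips with 3 to 60 N. Pads are 18 mm wide; open, the fingers measure 123 mm over their backs; the gripper's body (75 mm by 187 mm) begins 45 mm behind the grasp point.
Start: joints at [-1.282, 0.689, -0.195, 1.565, 0.157, 0.902, -0.215], TCP at [0.158, 0.605, 0.239] pointing down, gripper open.
Joint ranges: [-3.01, 3.01], [-0.46, 2.08], [-1.47, 1.51], [0.13, 2.56], [-1, 4.14], [0.04, 2.09], [-2.66, 2.66]. Speed limits (rad/s): [2.57, 2.57, 3.14, 3.14, 3.14, 3.14, 3.14].

INTERFACE

Orientations are given as a unit quaternion [x, y, z, w].
In Python, from plant import r gives the robot as it stands. The module is installed in compiled form; this text tells all that it offers.
- The arm moves only by the tool play_rows, never from a script. Its argument "increments" is a list of rows, each a list of 7 numbers: the opening, from 0 (shut) to 1 (fully open), then the shift along the tool's x, y, z in mm, then the turn, a rotation vector about the tool's x, y, z in rad. In form: [[hand, dx, dy, dz, wx, wy, wz], ...]. A call has exactly 8 rows; each row shifts and turns the pose as measured when the row begins, along the tool's axes as they then stand; what a row does not reach is not made up. A row lasts 1/8 s, in which the tool goes at most 62.5 mm and 10.7 degrees, less where a joint would pass 70% of its speed; a pose out of reach is approached as far as the arm can. A call is refused whole if a number of a shift passes 62.5 or a number of a turn 0.188, either way. A call with a gripper value outside its range is refused whole. The fingers move at their own pace and stop on an object; "grip_force" is the grip in N (left out, the last holds). Time passes only in rows, so rows that do not move let the fingers close, or fill a call up. It gives the time, the measured TCP pose, the force and the opening at its end, in the units of the state.
- r.get_state(): the state, without advancing time (a new reading comes with each control period).
- r.snapshot(name): name is "scene" or "top" or "wrist"; returns the picture (384x512x3 uint8, red, green, blue); there is no depth.
- r.get_calibration(name): a dict with "fx", "fy", "cx", "cy" (pixels), "R" (3x3) and "t" (3): a world point X has camera coordinates R X + t. Camera axes: x right, y down, z forward; pixel columns grow to the right and rows downward; lengths in m; the calibration is good to about 2 mm. A picture is of the moment at which its call begins: read the wrist's pose just before it. get_calibration takes no time and is no camera call; for the wrist camera it gives the pose at the moment of the call.
- r.finish_job(): hands the job in, once; it reports no verdict.
The state is a dict: "clock": time; "q": joint angles; "qd": joint speeds; "joint_torque": joint torques, N m; "tool_pos": TCP position; "eef_rot": TCP orientation; "contact_force": force on the tool from outside, world axes, zero at the start; "moment": the same for the moment, N m; "opening": opening from 0.0 (shut) to 1.0 (fully open).
Only numpy, scipy, OpenCV 4.12 (cv2) and the standard library are available. Lean on these libraries where they do the work, as an engineer would, in place of code of your own. Each camera call takes 0.05 s, during which the arm holds its last target.

TASK

Set up the rolling-tack tester for its next run: with the fingertips, push the steel roller along the flat bed and up the ramp, over the red spring catch to the top stop, and leave it resting behind the raised catch. Keep the fingers behind it at a slow, steady pace all the way up so that it never runs free or rolls back down the ramp. Do not lift it off the track, and leave the other things on the bench where they stand.

Things in the scene. Friction and masses are not known exactly. Their poses are not given: they have to be found in the camera images.
- tester: The rolling-tack tester, fixed: white base 530 x 120 mm; origin on the bench under its middle, x level along the track to the uphill end, y across, z up. Flat bed x -256 to -20 mm, running surface 26 mm above the bench. Channel 66 mm wide between fences (6 mm thick) that stand 12 mm above the running surface, on bed and ramp alike. Rubber bumper beyond the bed's low end: 14 mm tall, 8 mm thick.
- ramp: The tester's ramp, fixed to it. Origin on the running surface at the ramp's foot, mid-width; x axis up the slope (10 degrees), y across, z square to it; running surface at z = 0. Rubber-faced top stop (blue plate) at x = 235 mm, 30 mm tall: the roller's axis is at x = 213 mm touching it, about 210 mm once settled back on the catch.
- roller: The steel roller to push: cylinder 44 mm across, 60 mm long, 0.35 to 0.65 kg, loose, polished (friction about 0.3), lying across the flat bed. Origin at its centre, 22 mm above the running surface; its y axis is its rolling axis, x and z turn as it rolls. Let go on the ramp, it rolls down.
- catch (a joint): Red sprung catch leaf near the top of the ramp, mid-width, 14 mm wide. 0 = raised, up to 0.62 rad as it is pressed down. A roller pushed uphill presses it flat by its own weight (push 1 to 3 N more); it springs up behind the roller about 2 mm before the stop and keeps it from rolling back. Its thumb lever lies outside the fence on the ramp's -y side, below the fence top.
- catch_nose (a point): Top of the nose of the catch leaf, at x = 194 mm on the ramp, 7 mm above the running surface when raised (it turns with the leaf).
- tape_roll: Bystander: roll of lime-yellow marking tape lying flat, 90 mm across, 25 mm tall, loose. Origin at the centre of its underside
- spare_roller: Bystander: brass spare roller standing on end, 36 mm across, 50 mm tall, loose. Not the one to push. Origin at the centre of its underside
- jar: Bystander: white plastic jar with a blue cap, 60 mm across, 60 mm tall, loose. Origin at the centre of its underside
- tip_box: Bystander: grey box with a clear lid, 75 x 50 x 27 mm tall, loose. Origin at the centre of its underside
- spatula: Bystander: spatula 160 mm long lying flat near the tester, loose. Origin at its middle, underside
- beaker: Bystander: glass beaker 66 mm across, 85 mm tall, with an electrode standing in it up to 165 mm, loose. Origin at the centre of its underside
- wash_bottle: Bystander: white bottle with a red cap, 60 mm across, 150 mm tall, loose. Origin at the centre of its underside
Mind the look-alikes: they are no part of the job. What is meant by the roller is not purple, and is the smaller of those in its own colour.

How it is judged:
By the outcome, as a careful person would: the job done as asked, in the order asked, and still so for the second after the job is handed in, with the robot touching nothing.
It also fails if it takes over 48 s, if anything falls off the work surface, if the arm or the gripper's body presses on something with over 40 N, if the wrist force passes 120 N, or if a joint passes its speed limit or range.

## Working session

There is one attempt and no reset: what is moved stays moved. The work goes in short steps, Python scripts to look and compute and a tool call to move; the robot and the scene stay as the last step left them, time stands still between calls to the robot, and variables do not carry over. Pictures are saved under pics/ and viewed, and the job is handed in when it is done.

Besides the shell and the picture viewer there is one more tool, called after ">>>" as name(argument=value, ...), one argument or row to a line, values as JSON. play_rows: Moves the arm, as the interface text tells. Its arguments: {"type":"object","properties":{"increments":{"type":"array"},"grip_force":{"type":"number"}},"required":["increments"]}

```bash
mkdir -p pics
python3 - <<'E'
from plant import r
import cv2
s=r.get_state()
for k,v in s.items(): print(k,v)
for n in ["scene","top"]:
    im=r.snapshot(n); cv2.imwrite(f"pics/{n}0.png",cv2.resize(im[:,:,::-1],(800,600),interpolation=cv2.INTER_CUBIC)); cv2.imwrite(f"raw_{n}0.png",im[:,:,::-1])
    print(n,r.get_calibration(n))
E
```

```text
clock 0.0
q [-1.28221134  0.68999203 -0.19449881  1.56630855  0.15730944  0.90249058
 -0.21508893]
qd [ 0.00085114 -0.00089385 -0.00044007 -0.00136036 -0.00011875  0.00148228
 -0.00044452]
joint_torque [ 1.16374567e-04 -5.27549458e+01 -1.26742378e+00 -1.53433675e+01
 -5.27770375e-02  6.35617573e-03  1.69637415e-04]
tool_pos [0.15742598 0.60421524 0.23791407]
eef_rot [ 7.91187023e-01  6.11573608e-01 -6.68371749e-04  6.08032363e-04]
contact_force [ 0.30826847 -1.44428408 -0.14370459]
moment [ 0.01155736 -0.02227361 -0.03175325]
opening 0.9997269874347475
scene {'fx': 393.6019211526501, 'fy': 393.6019211526501, 'cx': 252.51038872445673, 'cy': 188.7195809274076, 'R': array([[ 0.79489928,  0.60667844, -0.0087414 ],
       [ 0.41370355, -0.55248055, -0.7236122 ],
       [-0.44382938,  0.57158246, -0.69015141]]), 't': array([-0.45536752, -0.16861053,  1.40379849])}
top {'fx': 376.36939269679544, 'fy': 376.36939269679544, 'cx': 257.98548234321646, 'cy': 192.6115674670346, 'R': array([[-0.01056749, -0.99964268, -0.02455289],
       [-0.99740736,  0.01228542, -0.07090573],
       [ 0.07118204,  0.02373993, -0.99718079]]), 't': array([0.01981852, 0.561625  , 1.39435323])}
```

View pics/scene0.png

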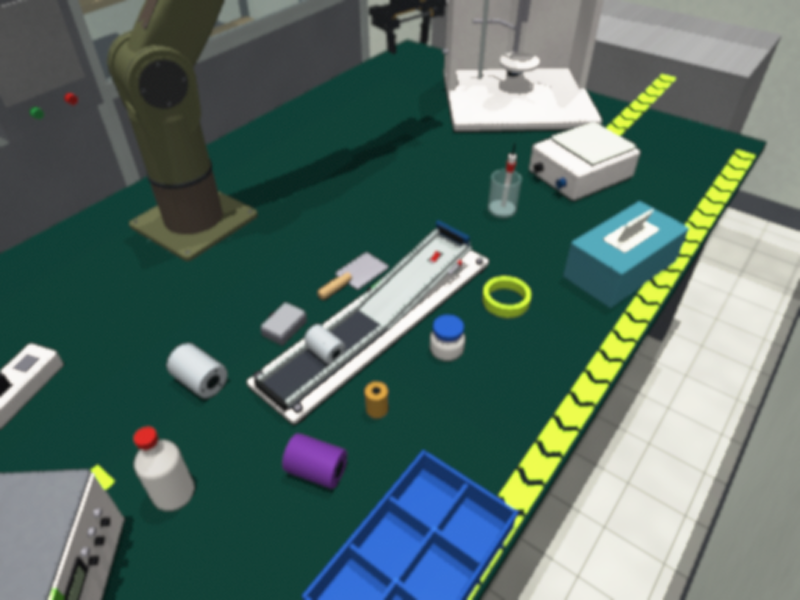

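View pics/top0.png

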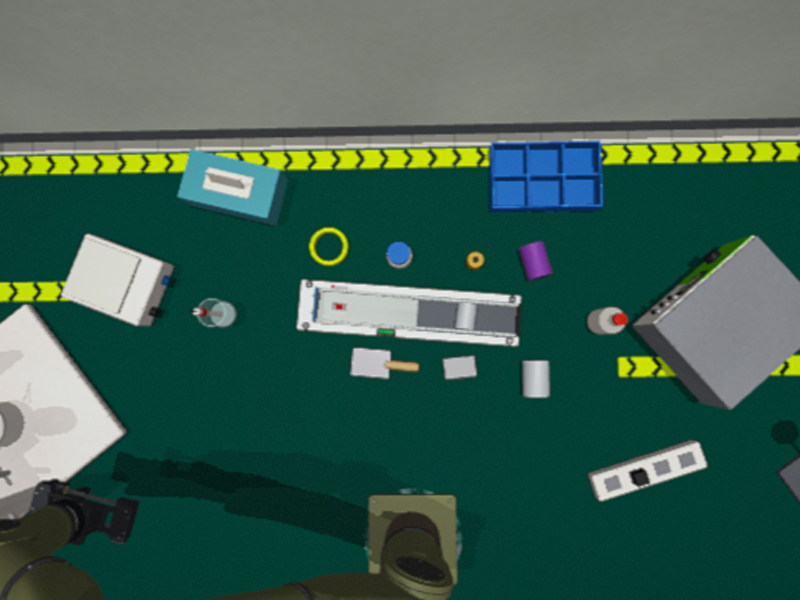

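Run:
```python
import cv2
t=cv2.imread("raw_top0.png"); c=t[170:250,180:350]; cv2.imwrite("pics/topc.png",cv2.resize(c,None,fx=4.7,fy=4.7,interpolation=cv2.INTER_CUBIC))
s=cv2.imread("raw_scene0.png"); c=s[135:275,100:320]; cv2.imwrite("pics/scenec.png",cv2.resize(c,None,fx=3.6,fy=3.6,interpolation=cv2.INTER_CUBIC))
```

```text
(no output)
```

View pics/topc.png

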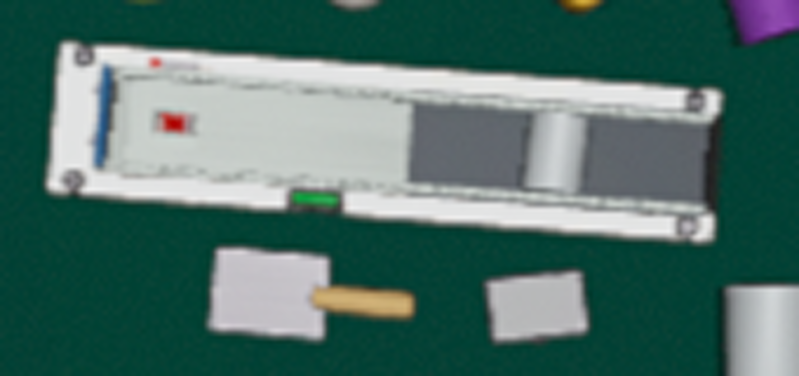

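View pics/scenec.png

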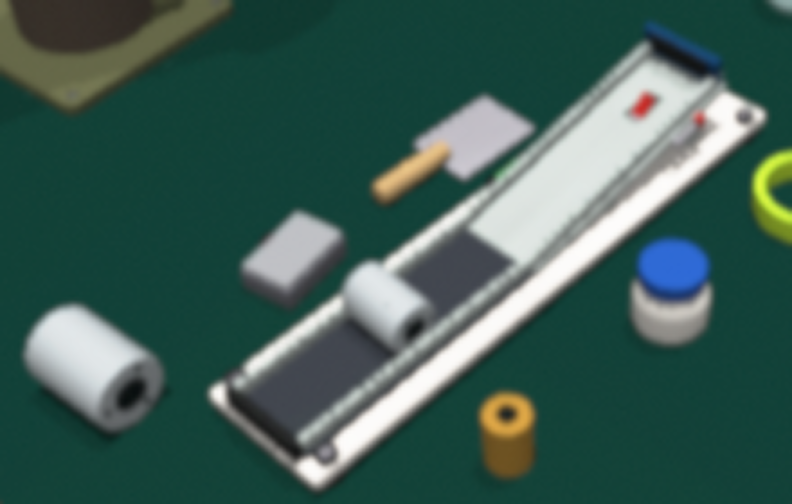

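```bash
cat > h.py <<'E'
import numpy as np
from plant import r
def proj(cal,X):
    X=np.atleast_2d(X); c=X@np.array(cal['R']).T+np.array(cal['t'])
    return np.c_[cal['fx']*c[:,0]/c[:,2]+cal['cx'],cal['fy']*c[:,1]/c[:,2]+cal['cy']]
def ray(cal,uv,z):
    R=np.array(cal['R']);t=np.array(cal['t']);o=-R.T@t
    d=R.T@np.array([(uv[0]-cal['cx'])/cal['fx'],(uv[1]-cal['cy'])/cal['fy'],1]); return o+d*(z-o[2])/d[2]
E
python3 - <<'E'
from h import *
from scipy.optimize import least_squares
ct=r.get_calibration("top");cs=r.get_calibration("scene")
T=lambda a:(np.array(a)+.5)/4.7-.5+[180,170]
S=lambda a:(np.array(a)+.5)/3.6-.5+[100,135]
obs=[(ct,T((65,43)),(.265,-.06,None)),(ct,T((48,192)),(.265,.06,None)),(ct,T((712,241)),(-.265,.06,None)),(ct,T((720,90)),(-.265,-.06,None)),
(cs,S((212,392)),(-.265,.06,None)),(cs,S((318,488)),(-.265,-.06,None)),(cs,S((766,115)),(.265,-.06,None)),
(ct,T((410,142)),(-.02,0,.026)),(cs,S((491,246)),(-.02,0,.026))]
def pose(p,L):
    c,s=np.cos(p[2]),np.sin(p[2]); return np.array([p[0]+c*L[0]-s*L[1],p[1]+s*L[0]+c*L[1],L[2]])
def f(p): return np.concatenate([proj(c,pose(p,(L[0],L[1],p[3] if L[2] is None else L[2])))[0]-uv for c,uv,L in obs])
s=least_squares(f,[.55,0,1.6,.01]); print(s.x,np.degrees(s.x[2])); print(s.fun.reshape(-1,2).round(1))
p=s.x
A=ray(ct,T((556,151)),.05);
B=ray(cs,S((388,305)),.048)
for w in(A,B):
    d=w[:2]-p[:2];c,q=np.cos(p[2]),np.sin(p[2]);print(w,c*d[0]+q*d[1],-q*d[0]+c*d[1])
# ramp key points
def ramp(x,y,z):
    a=np.radians(10);return pose(p,(-.02+x*np.cos(a)-z*np.sin(a),y,.026+x*np.sin(a)+z*np.cos(a)))
for X in [(0,0,0),(.194,0,.007),(.21,0,.022),(.235,0,.03)]:
    w=ramp(*X); print(X,w.round(4),((proj(ct,w)[0]-[180,170]+.5)*4.7).round(),((proj(cs,w)[0]-[100,135]+.5)*3.6).round())
for n,uv,z in [("beaker",(215,313),.08)]:
    print(n,ray(ct,np.array(uv)*.64,z))
E
```

```text
[0.53476994 0.00164537 1.48778164 0.01858923] 85.2436090383079
[[-0.9  0.3]
 [ 0.1  0.2]
 [-0.1  0. ]
 [ 0.1  0.1]
 [-1.   0.9]
 [-0.5 -0.4]
 [ 0.   0. ]
 [-0.3  0.2]
 [ 1.6  0.7]]
[ 0.52438652 -0.13322247  0.05      ] -0.1352643810286172 -0.0008354913094883471
[ 0.51879547 -0.12981484  0.048     ] -0.13233208545074557 0.005018863795629198
(0, 0, 0) [ 0.5331 -0.0183  0.026 ] [409. 144.] [497. 249.]
(0.194, 0, 0.007) [0.5489 0.1709 0.0666] [164. 124.] [649.  97.]
(0.21, 0, 0.022) [0.5499 0.184  0.0841] [144. 121.] [660.  74.]
(0.235, 0, 0.03) [0.5519 0.2072 0.0964] [111. 118.] [677.  50.]
beaker [0.53492671 0.44842722 0.08      ]
```

The candidates are the silver cylinder on the bed (top view 465,316), a larger silver one on the bench (536,379) and a purple one (535,260). The roller meant is the one on the bed: it isn't purple, it's the smaller of the two silver ones, and the enlarged crops confirm this. Next I plan the transit.

```bash
cat >> h.py <<'E'
from scipy.spatial.transform import Rotation as Ro
P=np.array([0.5348,0.0016]);TH=1.4878
U=np.array([np.cos(TH),np.sin(TH)]);V=np.array([-U[1],U[0]])
def tw(x,y,z): return np.r_[P+x*U+y*V,z]
xt=np.array([U[1],-U[0],0]);zt=np.array([0,0,-1.]);RT=Ro.from_matrix(np.c_[xt,np.cross(zt,xt),zt])
def st():
    s=r.get_state();p=np.array(s['tool_pos']);d=p[:2]-P
    R=Ro.from_quat(s['eef_rot']);e=(R.inv()*RT).as_rotvec()
    print('t %.2f'%s['clock'],'track x %.1f y %.1f z %.1f mm'%(d@U*1e3,d@V*1e3,p[2]*1e3),'roterr',e.round(3),'F_along %.2f F'%(np.array(s['contact_force'])[:2]@U),np.round(s['contact_force'],2),'op %.3f'%s['opening'])
    return p,R,e
E
python3 - <<'E'
from h import *
p,R,e=st()
print(r.get_state()['q'])
g=tw(-.185,0,.17)
N=17
a0=np.arctan2(p[1],p[0]);r0=np.hypot(p[0],p[1]);a1=np.arctan2(g[1],g[0]);r1=np.hypot(g[0],g[1])
pp=p;RR=R
for i in range(1,N+1):
    k=i/N;a=a0+(a1-a0)*k;rr=r0+(r1-r0)*k
    q=np.array([rr*np.cos(a),rr*np.sin(a),p[2]+(g[2]-p[2])*max(0,(k-.5)*2)])
    d=RR.inv().apply(q-pp)*1e3;w=e/N
    print(i,d.round(1),w.round(4));pp=q;RR=RR*Ro.from_rotvec(w)
E
```

```text
t 0.10 track x 569.3 y 426.0 z 238.0 mm roterr [1.000e-03 1.000e-03 1.399e+00] F_along 0.50 F [-0.11  0.51  0.68] op 1.003
[-1.28219587  0.68992005 -0.19452368  1.5662198   0.15729067  0.90250404
 -0.21507373]
1 [-7.3 60.2  0. ] [0.0001 0.0001 0.0823]
2 [-8.2 59.7  0. ] [0.0001 0.0001 0.0823]
3 [-9.  59.2  0. ] [0.0001 0.0001 0.0823]
4 [-9.9 58.6  0. ] [0.0001 0.0001 0.0823]
5 [-10.7  58.    0. ] [0.0001 0.0001 0.0823]
6 [-11.5  57.4   0. ] [0.0001 0.0001 0.0823]
7 [-12.3  56.8   0. ] [0.0001 0.0001 0.0823]
8 [-13.1  56.2   0. ] [0.0001 0.0001 0.0823]
9 [-13.9  55.6   4. ] [0.0001 0.0001 0.0823]
10 [-14.6  55.    8. ] [0.0001 0.0001 0.0823]
11 [-15.4  54.3   8. ] [0.0001 0.0001 0.0823]
12 [-16.1  53.7   8. ] [0.0001 0.0001 0.0823]
13 [-16.8  53.    8. ] [0.0001 0.0001 0.0823]
14 [-17.5  52.4   8. ] [0.0001 0.0001 0.0823]
15 [-18.2  51.7   8. ] [0.0001 0.0001 0.0823]
16 [-18.8  51.    8. ] [0.0001 0.0001 0.0823]
17 [-19.5  50.3   8. ] [0.0001 0.0001 0.0823]
```

>>> play_rows(
  increments=[
    [0.25, -7, 50, 0, 0, 0, 0.08],
    [0.25, -8, 55, 0, 0, 0, 0.08],
    [0.25, -9, 58, 0, 0, 0, 0.08],
    [0.25, -10, 58, 0, 0, 0, 0.08],
    [0.25, -11, 58, 0, 0, 0, 0.08],
    [0.25, -12, 57, 0, 0, 0, 0.08],
    [0.25, -12, 50, 0, 0, 0, 0.08],
    [0.25, -13, 40, 0, 0, 0, 0.08],
  ],
)

```text
clock: 1.1
tool_pos: [0.4806, 0.3193, 0.2334]
eef_rot: [0.945, 0.326, -0.003, 0.0]
contact_force: [1.1, 0.0, 0.4]
opening: 0.249
```

Run:
```python
from h import *
p,R,e=st(); print(p,R.inv().apply(tw(-.185,0,.17)-p)*1e3)
```

```text
t 1.10 track x 312.1 y 80.4 z 233.4 mm roterr [0.001 0.006 0.748] F_along 0.11 F [1.13 0.01 0.4 ] op 0.249
[0.48057676 0.31930103 0.23336466] [-278.66203825  419.27180094   64.45421603]
```

>>> play_rows(
  increments=[
    [0.25, -29, 43, 0, 0, 0, 0.09],
    [0.25, -27, 47, 0, 0, 0, 0.09],
    [0.25, -23, 49, 0, 0, 0, 0.09],
    [0.25, -19, 51, 0, 0, 0, 0.09],
    [0.25, -15, 52, 0, 0, 0, 0.09],
    [0.25, -10, 53, 0, 0, 0, 0.09],
    [0.25, -6, 53, 5, 0, 0, 0.09],
    [0.25, -2, 45, 10, 0, 0, 0.09],
  ],
)

```text
clock: 2.1
tool_pos: [0.4907, -0.1153, 0.2179]
eef_rot: [0.999, -0.04, -0.002, 0.002]
contact_force: [0.9, 0.8, 0.7]
opening: 0.251
```

Run:
```python
from h import *
p,R,e=st(); print(p,R.inv().apply(tw(-.185,0,.1)-p)*1e3)
```

```text
t 2.10 track x -120.2 y 34.2 z 217.9 mm roterr [0.003 0.004 0.003] F_along 0.85 F [0.95 0.77 0.73] op 0.251
[ 0.49074548 -0.11532058  0.21792704] [ 34.4975903   64.52495315 118.01039065]
```

>>> play_rows(
  increments=[
    [0.25, 12, 20, 5, 0, 0, 0],
    [0.25, 13, 24, 15, 0, 0, 0],
    [0.25, 10, 20, 25, 0, 0, 0],
    [0.25, 5, 5, 30, 0, 0, 0],
    [0.25, 0, 0, 30, 0, 0, 0],
    [0.25, 0, 0, 15, 0, 0, 0],
    [0.25, 0, 0, 2, 0, 0, 0],
    [0.25, 0, 0, 0, 0, 0, 0],
  ],
)

```text
clock: 3.1
tool_pos: [0.5235, -0.196, 0.0914]
eef_rot: [0.999, -0.045, -0.003, 0.003]
contact_force: [0.8, -0.6, -0.1]
opening: 0.25
```

Run:
```python
from h import *
import cv2
p,R,e=st(); print(p,R.inv().apply(tw(-.185,0,.041)-p)*1e3)
for n in ["wrist","scene"]:
    c=r.get_calibration(n)
    im=r.snapshot(n)[:,:,::-1].copy(); cv2.imwrite(f"raw_{n}1.png",im)
    if n=="wrist": print(c)
    if n=="scene": im=im[135:275,100:320]
    cv2.imwrite(f"pics/{n}1.png",cv2.resize(im,None,fx=3.6 if n=="scene" else 1.5,fy=3.6 if n=="scene" else 1.5,interpolation=cv2.INTER_CUBIC))
```

```text
t 3.10 track x -197.8 y -5.2 z 91.4 mm roterr [ 0.006  0.005 -0.007] F_along -0.51 F [ 0.8  -0.58 -0.06] op 0.250
[ 0.52354335 -0.19596396  0.09141642] [ -4.97222491 -13.06255107  50.37231035]
{'fx': 298.1341609707755, 'fy': 298.1341609707755, 'cx': 251.9641041292774, 'cy': 194.36869897454227, 'R': array([[ 0.9959937 , -0.08935536, -0.00348807],
       [-0.08344214, -0.94269333,  0.32305834],
       [-0.03215517, -0.32147302, -0.94637262]]), 't': array([-0.53925852, -0.13814086,  0.20444061])}
```

View pics/wrist1.png

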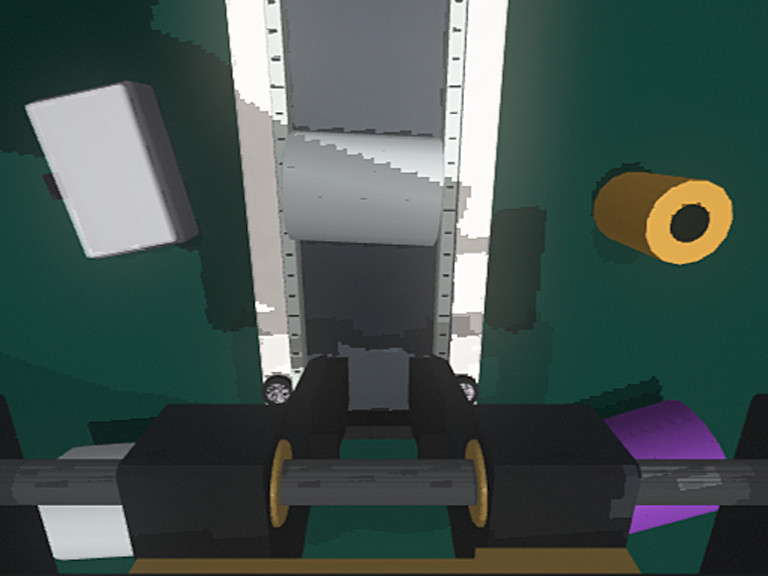

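View pics/scene1.png

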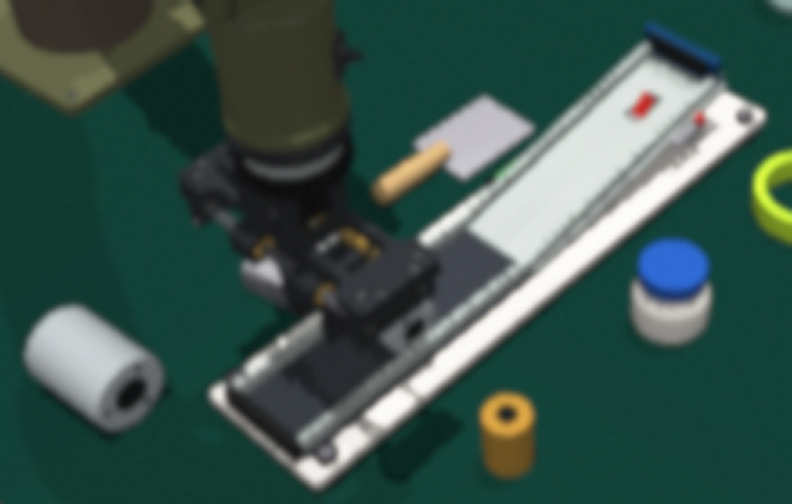

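Run:
```python
from h import *
c=r.get_calibration("wrist")
def q(uv,z):
    w=ray(c,(np.array(uv)+.5)/1.5-.5,z);d=w[:2]-P;return (np.r_[d@U,d@V]*1e3).round(1)
print('fence top inner', [q(a,.038) for a in [(299,300),(441,300),(285,90),(447,90)]])
print('bench edges of base',[q(a,.0186) for a in [(258,300),(486,300)]])
print('roller rear edge at ~.05', [q(a,.050) for a in [(290,240),(437,246)]],'ends',[q(a,.06) for a in [(283,190),(442,190)]])
p,R,e=st(); print(R.inv().apply(tw(-.185,0,.041)-p)*1e3)
```

```text
fence top inner [array([-185.8,   31.4]), array([-186.2,  -35.6]), array([-95. ,  31.4]), array([-95.4, -34.5])]
bench edges of base [array([-192.7,   56.5]), array([-193.4,  -61.7])]
roller rear edge at ~.05 [array([-154.4,   31.2]), array([-157.4,  -31.2])] ends [array([-132.6,   30.5]), array([-133. ,  -31.1])]
t 3.20 track x -197.9 y -5.4 z 91.8 mm roterr [ 0.006  0.005 -0.007] F_along 0.06 F [-0.24  0.08  1.15] op 0.250
[ -5.24295161 -13.17876448  50.74354283]
```

>>> play_rows(
  increments=[
    [0.25, -2, -4, 10, 0.006, 0.005, -0.007],
    [0.25, -2, -4, 12, 0, 0, 0],
    [0.25, 0, 0, 12, 0, 0, 0],
    [0.25, 0, 0, 8, 0, 0, 0],
    [0.25, 0, 0, 4, 0, 0, 0],
    [0.25, 0, 0, 2, 0, 0, 0],
    [0.25, 0, 0, 0, 0, 0, 0],
    [0.25, 0, 0, 0, 0, 0, 0],
  ],
)

```text
clock: 4.2
tool_pos: [0.5211, -0.1873, 0.0415]
eef_rot: [0.999, -0.041, 0.001, -0.0]
contact_force: [-0.2, -1.1, -0.4]
opening: 0.251
```

Run:
```python
from h import *
p,R,e=st()
```

```text
t 4.20 track x -189.4 y -2.0 z 41.5 mm roterr [-0.    -0.003  0.001] F_along -1.09 F [-0.16 -1.08 -0.41] op 0.251
```

>>> play_rows(
  increments=[
    [0.25, 0, -3, 0, 0, 0, 0],
    [0.25, 0, -3, 0, 0, 0, 0],
    [0.25, 0, -3, 0, 0, 0, 0],
    [0.25, 0, -3, 0, 0, 0, 0],
    [0.25, 0, -3, 0, 0, 0, 0],
    [0.25, 0, -2, 0, 0, 0, 0],
    [0.25, 0, -2, 0, 0, 0, 0],
    [0.25, 0, -2, 0, 0, 0, 0],
  ],
)

```text
clock: 5.2
tool_pos: [0.5234, -0.1649, 0.0421]
eef_rot: [0.999, -0.041, 0.002, 0.0]
contact_force: [0.4, 0.2, -0.1]
opening: 0.25
```

Run:
```python
from h import *
import cv2
p,R,e=st()
im=r.snapshot("wrist")[:,:,::-1]
cv2.imwrite("pics/wrist2.png",im)
```

```text
t 5.20 track x -166.9 y -2.5 z 42.1 mm roterr [-0.    -0.004  0.001] F_along 0.18 F [ 0.37  0.15 -0.06] op 0.250
```

View pics/wrist2.png

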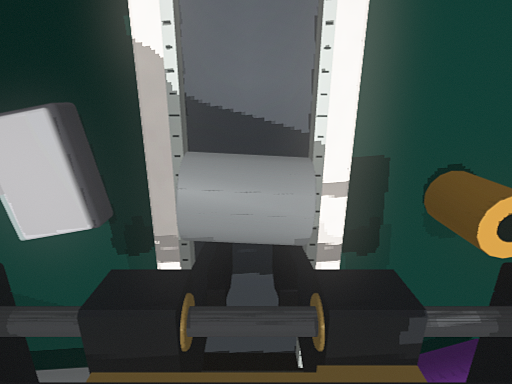

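>>> play_rows(
  increments=[
    [0.25, 0, -2, 0, 0, 0, 0],
    [0.25, 0, -2, 0, 0, 0, 0],
    [0.25, 0, -2, 0, 0, 0, 0],
    [0.25, 0, -2, 0, 0, 0, 0],
    [0.25, 0, -2.5, 0, 0, 0, 0],
    [0.25, 0, -2.5, 0, 0, 0, 0],
    [0.25, 0, -3, 0, 0, 0, 0],
    [0.25, 0, -3, 0, 0, 0, 0],
  ],
)

```text
clock: 6.25
tool_pos: [0.5251, -0.1446, 0.0421]
eef_rot: [0.999, -0.041, 0.002, 0.0]
contact_force: [0.4, -0.3, 0.3]
opening: 0.255
```

Run:
```python
from h import *
import cv2
p,R,e=st()
im=r.snapshot("wrist")[:,:,::-1]
cv2.imwrite("pics/wrist3.png",im)
```

```text
t 6.25 track x -146.5 y -2.5 z 42.1 mm roterr [-0.    -0.004  0.001] F_along -0.25 F [ 0.4  -0.29  0.29] op 0.255
```

View pics/wrist3.png

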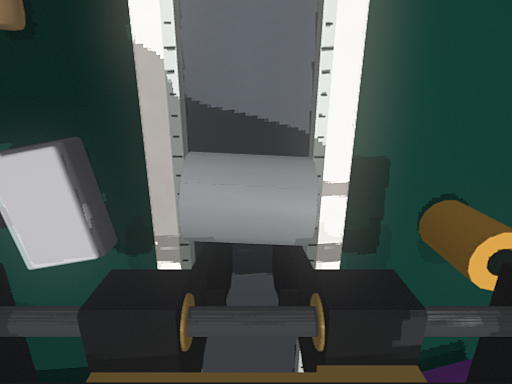

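>>> play_rows(
  increments=[
    [0.25, 0, -3, 0, 0, 0, 0],
    [0.25, 0, -3, 0, 0, 0, 0],
    [0.25, 0, -3, 0, 0, 0, 0],
    [0.25, 0, -3, 0, 0, 0, 0],
    [0.25, 0, -3, 0, 0, 0, 0],
    [0.25, 0, -3, 0, 0, 0, 0],
    [0.25, 0, -3, 0, 0, 0, 0],
    [0.25, 0, -3, 0, 0, 0, 0],
  ],
)

```text
clock: 7.3
tool_pos: [0.5272, -0.1185, 0.0421]
eef_rot: [0.999, -0.041, 0.002, -0.0]
contact_force: [-0.6, 0.2, 0.3]
opening: 0.249
```

>>> play_rows(
  increments=[
    [0.25, 0, -3, 0, 0, 0, 0],
    [0.25, 0, -3, 0, 0, 0, 0],
    [0.25, 0, -3, 0, 0, 0, 0],
    [0.25, 0, -3, 0, 0, 0, 0],
    [0.25, 0, -3, 0, 0, 0, 0],
    [0.25, 0, -3, 0, 0, 0, 0],
    [0.25, 0, -3, 0, 0, 0, 0],
    [0.25, 0, -3, 0, 0, 0, 0],
  ],
)

```text
clock: 8.3
tool_pos: [0.5293, -0.0928, 0.0421]
eef_rot: [0.999, -0.041, 0.002, -0.0]
contact_force: [-0.3, -0.4, -0.6]
opening: 0.249
```

Run:
```python
from h import *
import cv2
p,R,e=st()
im=r.snapshot("wrist")[:,:,::-1]
cv2.imwrite("pics/wrist4.png",im)
```

```text
t 8.30 track x -94.6 y -2.4 z 42.1 mm roterr [-0.001 -0.004  0.002] F_along -0.39 F [-0.34 -0.36 -0.64] op 0.249
```

View pics/wrist4.png

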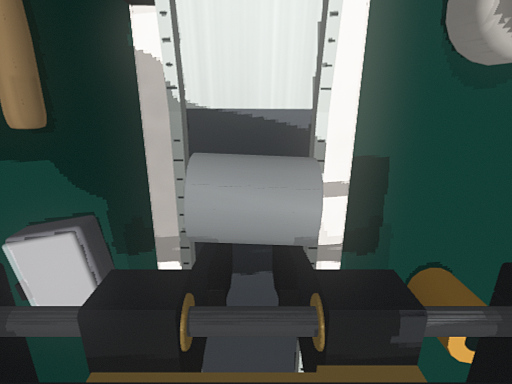

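>>> play_rows(
  increments=[
    [0.25, 0, -3, 0, 0, 0, -0.01],
    [0.25, 0, -3, 0, 0, 0, -0.01],
    [0.25, 0, -3, 0, 0, 0, -0.01],
    [0.25, 0, -3, 0, 0, 0, -0.01],
    [0.25, 0, -3, 0, 0, 0, 0],
    [0.25, 0, -3, 0, 0, 0, 0],
    [0.25, 0, -3, 0, 0, 0, 0],
    [0.25, 0, -3, 0, 0, 0, 0],
  ],
)

```text
clock: 9.35
tool_pos: [0.5308, -0.0674, 0.0422]
eef_rot: [1.0, -0.019, 0.002, -0.0]
contact_force: [-0.2, -0.9, 0.7]
opening: 0.251
```

Run:
```python
from h import *
import cv2
p,R,e=st()
im=r.snapshot("wrist")[:,:,::-1]
cv2.imwrite("pics/wrist5.png",im)
```

```text
t 9.35 track x -69.1 y -1.7 z 42.2 mm roterr [-0.    -0.004  0.044] F_along -0.92 F [-0.19 -0.91  0.73] op 0.251
```

View pics/wrist5.png

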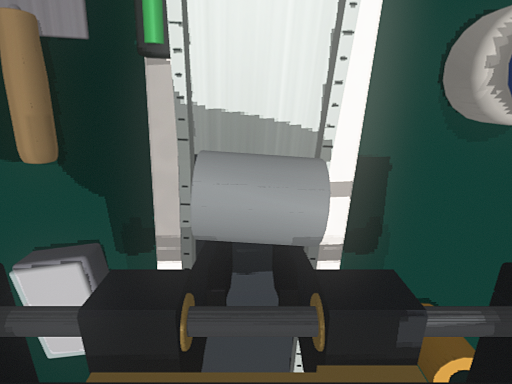

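Run:
```python
from h import *
import cv2
c=r.get_calibration("wrist")
def q(uv,z):
    w=ray(c,np.array(uv),z);d=w[:2]-P;return (np.r_[d@U,d@V]*1e3).round(1)
print('rear',q((196,240),.05),q((324,246),.05),'ends',q((192,195),.062),q((329,195),.062))
print('front',q((200,152),.06),q((325,158),.06))
print('ends at axis', q((190,215),.056),q((327,215),.056))
print('fence', q((190,260),.038),q((318,200),.038),q((189,150),.038))
for f in (2,5):
    im=cv2.imread(f"pics/wrist{f}.png")[140:275,150:370]; cv2.imwrite(f"pics/w{f}c.png",cv2.resize(im,None,fx=3.5,fy=3.5))
```

```text
rear [-57.4  26.9] [-58.1 -39.1] ends [-29.   26.2] [-26.4 -34.6]
front [-10.   22.8] [-10.3 -31.3]
ends at axis [-41.2  28.5] [-38.4 -36.7]
fence [-76.5  32.7] [-37.2 -36.2] [-13.5  31.9]
```

View pics/w5c.png

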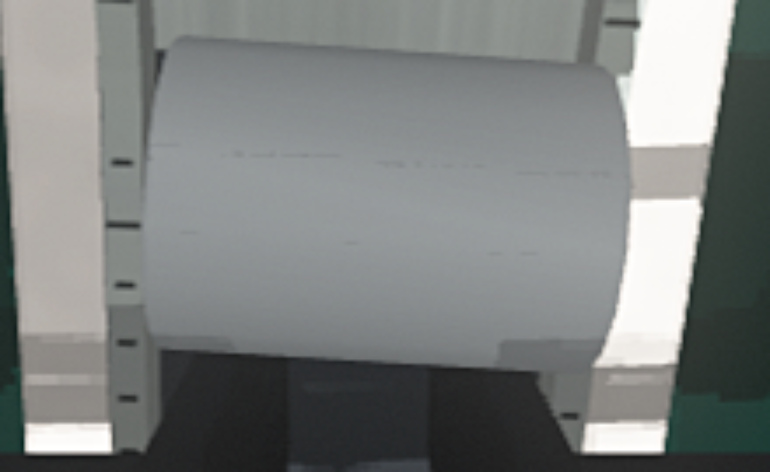

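>>> play_rows(
  increments=[
    [0.25, 0, -3, 0, 0, 0, -0.01],
    [0.25, 0, -3, 0, 0, 0, -0.01],
    [0.25, 0, -3, 0, 0, 0, 0],
    [0.25, 0, -3, 0, 0, 0, 0],
    [0.25, 0, -3, -0.3, 0, 0, 0],
    [0.25, 0, -3, -0.5, 0, 0, 0],
    [0.25, 0, -3, -0.6, 0, 0, 0],
    [0.25, 0, -3, -0.6, 0, 0, 0],
  ],
)

```text
clock: 10.4
tool_pos: [0.5315, -0.0436, 0.0447]
eef_rot: [1.0, -0.01, 0.003, 0.001]
contact_force: [-0.1, -1.9, 0.5]
opening: 0.248
```

Run:
```python
from h import *
import cv2
p,R,e=st()
im=r.snapshot("wrist")[:,:,::-1]
cv2.imwrite("pics/wrist6.png",im)
```

```text
t 10.40 track x -45.3 y -0.5 z 44.7 mm roterr [ 0.002 -0.005  0.064] F_along -1.90 F [-0.1  -1.9   0.52] op 0.248
```

View pics/wrist6.png

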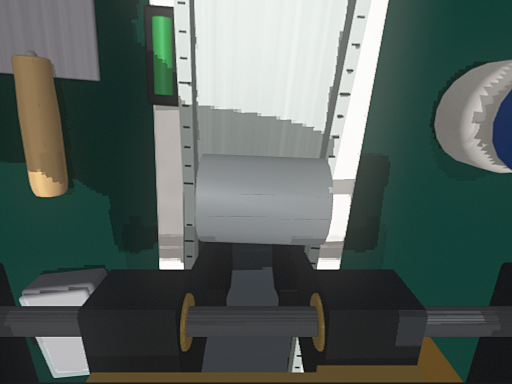

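>>> play_rows(
  increments=[
    [0.25, 0.3, -3, -0.5, 0, 0, 0],
    [0.25, 0.3, -3, -0.5, 0, 0, 0],
    [0.25, 0.3, -3, -0.5, 0, 0, 0],
    [0.25, 0.3, -3, -0.5, 0, 0, 0],
    [0.25, 0.3, -3, -0.5, 0, 0, 0],
    [0.25, 0.3, -3, -0.5, 0, 0, 0],
    [0.25, 0.3, -3, -0.5, 0, 0, 0],
    [0.25, 0.3, -3, -0.5, 0, 0, 0],
  ],
)

```text
clock: 11.45
tool_pos: [0.5343, -0.0175, 0.0489]
eef_rot: [1.0, -0.009, 0.002, 0.001]
contact_force: [-0.0, -3.0, 1.2]
opening: 0.251
```

Run:
```python
from h import *
import cv2
p,R,e=st(); print('z target',42.2+((p[:2]-P)@U*1e3+53)*np.tan(np.radians(10)))
im=r.snapshot("wrist")[:,:,::-1]
cv2.imwrite("pics/wrist7.png",im)
```

```text
t 11.45 track x -19.1 y -1.1 z 48.9 mm roterr [ 0.002 -0.005  0.064] F_along -3.03 F [-0.03 -3.04  1.2 ] op 0.251
z target 48.18203574243191
```

View pics/wrist7.png

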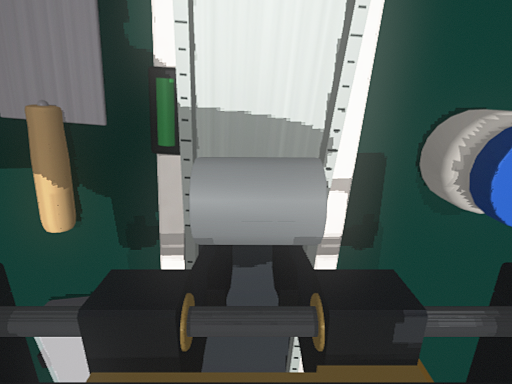

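>>> play_rows(
  increments=[
    [0.25, 0.2, -3, -0.5, 0, 0, 0.015],
    [0.25, 0.2, -3, -0.5, 0, 0, 0.015],
    [0.25, 0.1, -3, -0.5, 0, 0, 0.015],
    [0.25, 0, -3, -0.5, 0, 0, 0.01],
    [0.25, 0, -3, -0.5, 0, 0, 0],
    [0.25, 0, -3, -0.5, 0, 0, 0],
    [0.25, 0, -3, -0.5, 0, 0, 0],
    [0.25, 0, -3, -0.5, 0, 0, 0],
  ],
)

```text
clock: 12.5
tool_pos: [0.536, 0.0086, 0.0531]
eef_rot: [0.999, -0.038, 0.002, 0.001]
contact_force: [0.9, -3.6, 1.4]
opening: 0.249
```

Run:
```python
from h import *
import cv2
p,R,e=st(); print('z target',42.2+((p[:2]-P)@U*1e3+53)*np.tan(np.radians(10)))
im=r.snapshot("wrist")[:,:,::-1]
cv2.imwrite("pics/wrist8.png",im)
```

```text
t 12.50 track x 7.1 y -0.6 z 53.1 mm roterr [ 0.001 -0.004  0.007] F_along -3.55 F [ 0.93 -3.64  1.41] op 0.249
z target 52.79815177873503
```

View pics/wrist8.png

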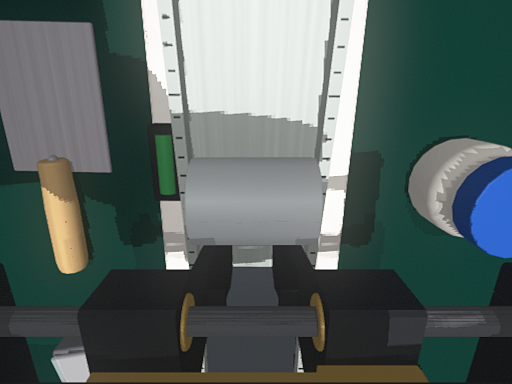

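>>> play_rows(
  increments=[
    [0.25, 0, -3, -0.5, 0, 0, 0],
    [0.25, 0.2, -3, -0.5, 0, 0, 0],
    [0.25, 0.2, -3, -0.5, 0, 0, 0],
    [0.25, 0.2, -3, -0.5, 0, 0, 0],
    [0.25, 0, -3, -0.5, 0, 0, 0],
    [0.25, 0, -3, -0.5, 0, 0, 0],
    [0.25, 0, -3, -0.5, 0, 0, 0],
    [0.25, 0, -3, -0.5, 0, 0, 0],
  ],
)

```text
clock: 13.55
tool_pos: [0.5385, 0.0346, 0.0574]
eef_rot: [0.999, -0.038, 0.002, 0.0]
contact_force: [-0.4, -2.1, 1.4]
opening: 0.249
```

>>> play_rows(
  increments=[
    [0.25, 0, -3, -0.5, 0, 0, 0],
    [0.25, 0, -3, -0.5, 0, 0, 0],
    [0.25, 0, -3, -0.5, 0, 0, 0],
    [0.25, 0, -3, -0.5, 0, 0, 0],
    [0.25, 0, -3, -0.5, 0, 0, 0],
    [0.25, 0, -3, -0.5, 0, 0, 0],
    [0.25, 0, -3, -0.5, 0, 0, 0],
    [0.25, 0, -3, -0.5, 0, 0, 0],
  ],
)

```text
clock: 14.55
tool_pos: [0.5402, 0.0603, 0.0616]
eef_rot: [0.999, -0.038, 0.002, 0.0]
contact_force: [-0.2, -2.9, 1.7]
opening: 0.25
```

Run:
```python
from h import *
import cv2
p,R,e=st(); print('z target',42.2+((p[:2]-P)@U*1e3+53)*np.tan(np.radians(10)))
im=r.snapshot("wrist")[:,:,::-1]
cv2.imwrite("pics/wrist9.png",im)
```

```text
t 14.55 track x 58.9 y -0.6 z 61.6 mm roterr [ 0.001 -0.004  0.007] F_along -2.94 F [-0.22 -2.93  1.67] op 0.250
z target 61.93549887927007
```

View pics/wrist9.png

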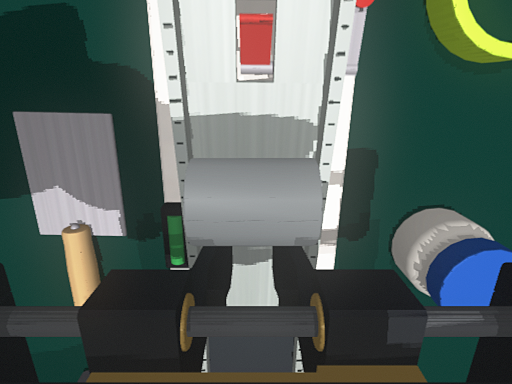

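>>> play_rows(
  increments=[
    [0.25, 0, -3, -0.6, 0, 0, 0],
    [0.25, 0, -3, -0.6, 0, 0, 0],
    [0.25, 0, -3, -0.6, 0, 0, 0],
    [0.25, 0, -3, -0.5, 0, 0, 0],
    [0.25, 0, -3, -0.5, 0, 0, 0],
    [0.25, 0, -3, -0.5, 0, 0, 0],
    [0.25, 0, -3, -0.5, 0, 0, 0],
    [0.25, 0, -3, -0.5, 0, 0, 0],
  ],
)

```text
clock: 15.6
tool_pos: [0.542, 0.0863, 0.0662]
eef_rot: [0.999, -0.038, 0.002, 0.0]
contact_force: [0.2, -3.4, 1.1]
opening: 0.249
```

>>> play_rows(
  increments=[
    [0.25, 0, -3, -0.6, 0, 0, 0],
    [0.25, 0, -3, -0.6, 0, 0, 0],
    [0.25, 0, -3, -0.5, 0, 0, 0],
    [0.25, 0, -3, -0.5, 0, 0, 0],
    [0.25, 0, -3, -0.5, 0, 0, 0],
    [0.25, 0, -3, -0.5, 0, 0, 0],
    [0.25, 0, -3, -0.5, 0, 0, 0],
    [0.25, 0, -3, -0.5, 0, 0, 0],
  ],
)

```text
clock: 16.6
tool_pos: [0.5438, 0.112, 0.0706]
eef_rot: [0.999, -0.038, 0.001, 0.0]
contact_force: [-0.9, -2.9, 2.2]
opening: 0.248
```

Run:
```python
from h import *
import cv2
p,R,e=st(); print('z target',42.2+((p[:2]-P)@U*1e3+53)*np.tan(np.radians(10)))
im=r.snapshot("wrist")[:,:,::-1]
cv2.imwrite("pics/wrist10.png",im)
```

```text
t 16.60 track x 110.7 y 0.2 z 70.6 mm roterr [ 0.001 -0.003  0.007] F_along -2.97 F [-0.9  -2.9   2.22] op 0.248
z target 71.06775462664422
```

View pics/wrist10.png

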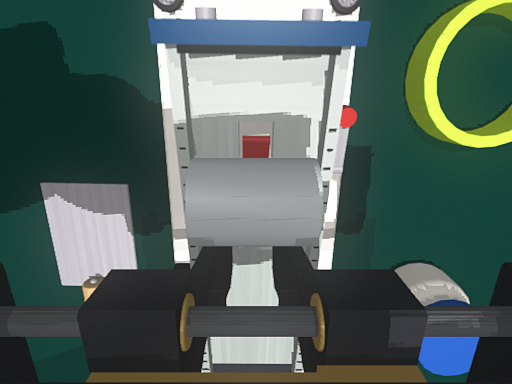

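>>> play_rows(
  increments=[
    [0.25, 0.2, -3, -0.6, 0, 0, 0],
    [0.25, 0.2, -3, -0.6, 0, 0, 0],
    [0.25, 0.2, -3, -0.6, 0, 0, 0],
    [0.25, 0.2, -3, -0.5, 0, 0, 0],
    [0.25, 0, -3, -0.5, 0, 0, 0],
    [0.25, 0, -3, -0.5, 0, 0, 0],
    [0.25, 0, -3, -0.5, 0, 0, 0],
    [0.25, 0, -3, -0.5, 0, 0, 0],
  ],
)

```text
clock: 17.65
tool_pos: [0.5457, 0.1295, 0.0757]
eef_rot: [0.999, -0.041, 0.001, 0.005]
contact_force: [-0.2, -6.2, 2.1]
opening: 0.254
```

Run:
```python
from h import *
import cv2
p,R,e=st(); print('z target',42.2+((p[:2]-P)@U*1e3+53)*np.tan(np.radians(10)))
im=r.snapshot("wrist")[:,:,::-1]
cv2.imwrite("pics/wrist11.png",im)
```

```text
t 17.65 track x 128.4 y -0.3 z 75.7 mm roterr [ 0.01  -0.002  0.002] F_along -6.17 F [-0.16 -6.18  2.09] op 0.254
z target 74.18016116027242
```

View pics/wrist11.png

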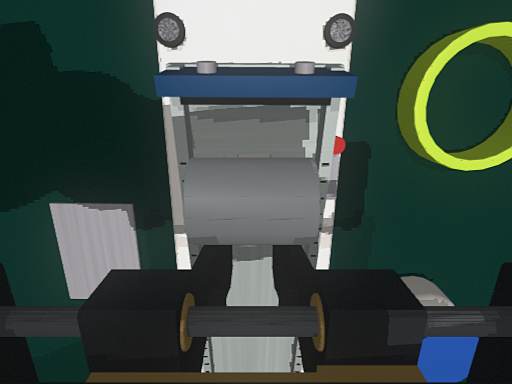

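>>> play_rows(
  increments=[
    [0.25, 0, -4, 0, 0, 0, 0],
    [0.25, 0, -4, 0, 0, 0, 0],
    [0.25, 0, -4, -0.2, 0, 0, 0],
    [0.25, 0, -4, -0.3, 0, 0, 0],
    [0.25, 0, -4, -0.3, 0, 0, 0],
    [0.25, 0, -4, -0.4, 0, 0, 0],
    [0.25, 0, -3, -0.4, 0, 0, 0],
    [0.25, 0, -3, -0.4, 0, 0, 0],
  ],
)

```text
clock: 18.7
tool_pos: [0.5474, 0.1559, 0.0767]
eef_rot: [0.999, -0.042, -0.001, 0.009]
contact_force: [-0.3, -7.4, -1.3]
opening: 0.252
```

Run:
```python
from h import *
import cv2
p,R,e=st(); print('z target',42.2+((p[:2]-P)@U*1e3+53)*np.tan(np.radians(10)))
im=r.snapshot("wrist")[:,:,::-1]
cv2.imwrite("pics/wrist12.png",im)
```

```text
t 18.70 track x 154.8 y 0.2 z 76.7 mm roterr [ 0.018  0.    -0.002] F_along -7.36 F [-0.33 -7.36 -1.28] op 0.252
z target 78.83616659037104
```

View pics/wrist12.png

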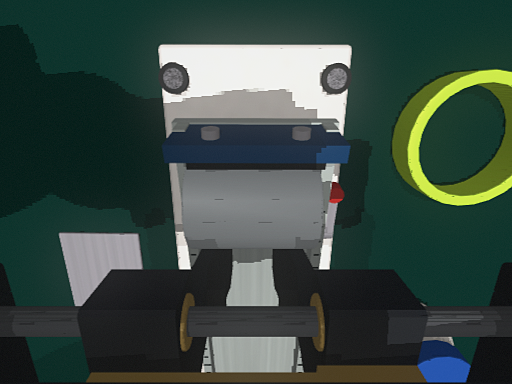

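>>> play_rows(
  increments=[
    [0.25, 0, -4, -0.5, 0, 0, 0],
    [0.25, 0, -4, -0.5, 0, 0, 0],
    [0.25, 0, -4, -0.5, 0, 0, 0],
    [0.25, 0, -4, 0, 0, 0, 0],
    [0.25, 0, -4, 0, 0, 0, 0],
    [0.25, 0, -4, 0, 0, 0, 0],
    [0.25, 0, -4, 0, 0, 0, 0],
    [0.25, 0, -4, 0, 0, 0, 0],
  ],
)

```text
clock: 19.75
tool_pos: [0.5469, 0.1553, 0.0768]
eef_rot: [0.998, -0.052, -0.006, 0.031]
contact_force: [-0.7, -8.7, 3.9]
opening: 0.247
```

Run:
```python
from h import *
import cv2
p,R,e=st(); print('z target',42.2+((p[:2]-P)@U*1e3+53)*np.tan(np.radians(10)))
im=r.snapshot("wrist")[:,:,::-1]
cv2.imwrite("pics/wrist13.png",im)
im=r.snapshot("scene")[:,:,::-1][120:220,200:340]
cv2.imwrite("pics/scene13.png",cv2.resize(im,None,fx=5.5,fy=5.5,interpolation=cv2.INTER_CUBIC))
```

```text
t 19.75 track x 154.2 y 0.7 z 76.8 mm roterr [ 0.062  0.009 -0.021] F_along -8.78 F [-0.69 -8.75  3.94] op 0.247
z target 78.73560922187329
```

View pics/wrist13.png

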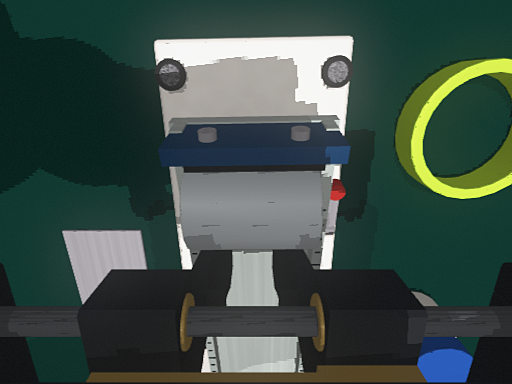

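View pics/scene13.png

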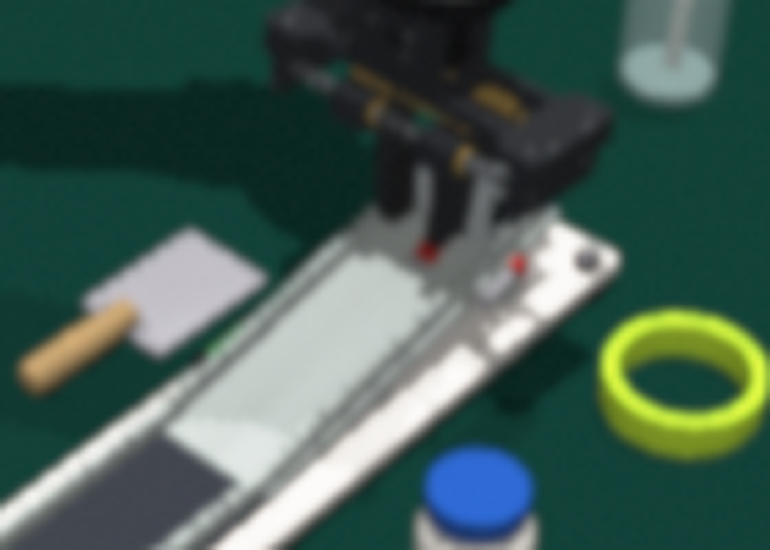

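>>> play_rows(
  increments=[
    [0.25, 0, 0, 0, 0.01, 0, 0],
    [0.25, 0, 0, 0, 0.01, 0, 0],
    [0.25, 0, 0.5, 0, 0.01, 0, 0],
    [0.25, 0, 1, 0, 0.01, 0, 0],
    [0.25, 0, 1, 0, 0, 0, 0],
    [0.25, 0, 1, 0, 0, 0, 0],
    [0.25, 0, 1, 0, 0, 0, 0],
    [0.25, 0, 1, 0, 0, 0, 0],
  ],
)

```text
clock: 20.85
tool_pos: [0.5463, 0.1522, 0.0768]
eef_rot: [0.999, -0.051, -0.004, 0.008]
contact_force: [0.5, -1.2, 1.0]
opening: 0.253
```

Run:
```python
from h import *
import cv2
p,R,e=st()
im=r.snapshot("wrist")[:,:,::-1]
cv2.imwrite("pics/wrist14.png",im)
im=r.snapshot("scene")[:,:,::-1][120:220,200:340]
cv2.imwrite("pics/scene14.png",cv2.resize(im,None,fx=5.5,fy=5.5,interpolation=cv2.INTER_CUBIC))
```

```text
t 20.85 track x 151.0 y 1.0 z 76.8 mm roterr [ 0.017  0.008 -0.019] F_along -1.19 F [ 0.48 -1.23  0.99] op 0.253
```

View pics/wrist14.png

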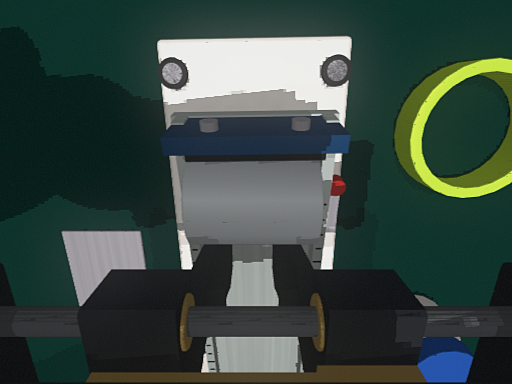

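View pics/scene14.png

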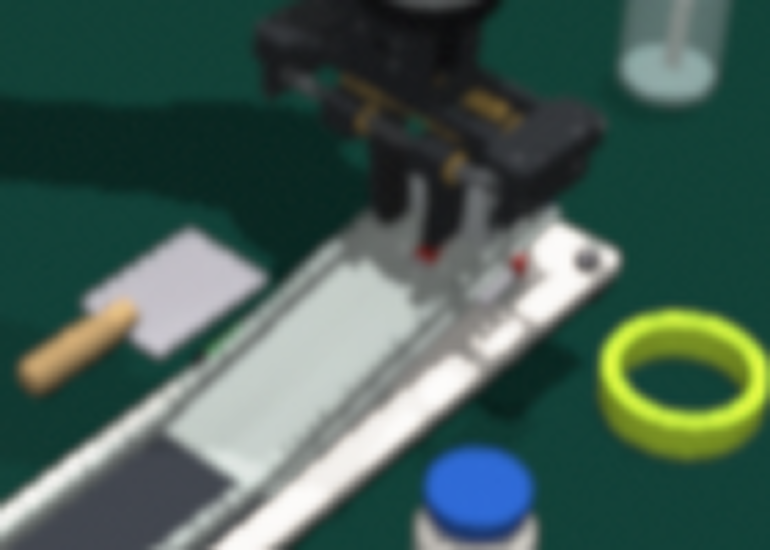

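>>> play_rows(
  increments=[
    [0.25, 0, 0.5, 0, 0, 0, 0],
    [0.25, 0, 0.5, 0, 0, 0, 0],
    [0.25, 0, 0.5, 0, 0, 0, 0],
    [0.25, 0, 0.5, 0, 0, 0, 0],
    [0.25, 0, 0.5, 0, 0, 0, 0],
    [0.25, 0, 0.5, 0, 0, 0, 0],
    [0.25, 0, 0.5, 0, 0, 0, 0],
    [0.25, 0, 0.5, 0, 0, 0, 0],
  ],
)

```text
clock: 21.95
tool_pos: [0.5458, 0.1479, 0.0768]
eef_rot: [0.999, -0.051, -0.004, 0.008]
contact_force: [0.0, 0.1, -0.1]
opening: 0.248
```

Run:
```python
from h import *
import cv2
p,R,e=st()
im=r.snapshot("wrist")[:,:,::-1]
cv2.imwrite("raw15.png",im)
a=cv2.imread("pics/wrist14.png")[100:280,150:370]
cv2.imwrite("pics/w15.png",cv2.resize(np.hstack([a,im[100:280,150:370]]),(800,327),interpolation=cv2.INTER_CUBIC))
```

```text
t 21.95 track x 146.7 y 1.1 z 76.8 mm roterr [ 0.017  0.008 -0.019] F_along 0.15 F [ 0.02  0.15 -0.08] op 0.248
```

View pics/w15.png

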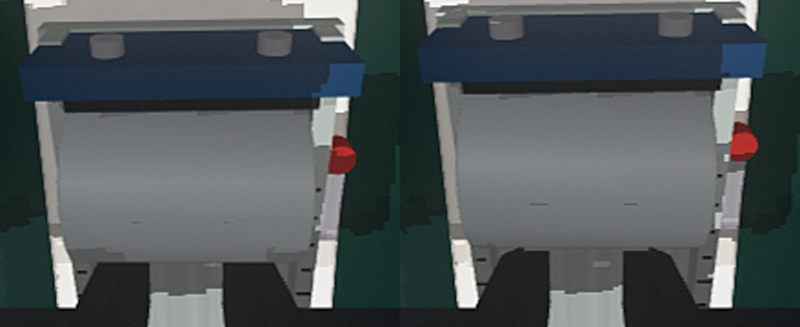

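The force has dropped to zero and the roller stays at the stop, so the catch is holding it. I'll back away, lift and check.

>>> play_rows(
  increments=[
    [0.25, 0, 1, -0.5, 0, 0, 0],
    [0.25, 0, 2, -1, 0, 0, 0],
    [0.25, 0, 4, -2, 0, 0, 0],
    [0.25, 0, 6, -4, 0, 0, 0],
    [0.25, 0, 8, -8, 0, 0, 0],
    [0.25, 0, 10, -12, 0, 0, 0],
    [0.25, 0, 10, -15, 0, 0, 0],
    [0.25, 0, 10, -15, 0, 0, 0],
  ],
)

```text
clock: 23.0
tool_pos: [0.5406, 0.0941, 0.1389]
eef_rot: [0.999, -0.051, -0.005, 0.009]
contact_force: [0.2, -0.4, -0.1]
opening: 0.248
```

>>> play_rows(
  increments=[
    [0.25, 0, 15, -20, 0, 0, 0],
    [0.25, 0, 20, -20, 0, 0, 0],
    [0.25, 0, 20, -20, 0, 0, 0],
    [0.25, 0, 20, -20, 0, 0, 0],
    [0.25, 0, 20, -15, 0, 0, 0],
    [0.25, 0, 15, -10, 0, 0, 0],
    [0.25, 0, 5, -5, 0, 0, 0],
    [0.25, 0, 0, 0, 0, 0, 0],
  ],
)

```text
clock: 24.0
tool_pos: [0.5292, -0.0261, 0.261]
eef_rot: [0.999, -0.053, -0.002, 0.008]
contact_force: [0.4, -0.2, 0.2]
opening: 0.254
```

Run:
```python
from h import *
import cv2
st()
im=r.snapshot("wrist")[:,:,::-1]
cv2.imwrite("pics/wrist16.png",cv2.resize(im,(768,576),interpolation=cv2.INTER_CUBIC))
c=r.get_calibration("top");im=r.snapshot("top")[:,:,::-1][140:270,170:360]; cv2.imwrite("pics/top16.png",cv2.resize(im,None,fx=4.2,fy=4.2,interpolation=cv2.INTER_CUBIC))
im=r.snapshot("scene")[:,:,::-1][120:230,190:340]; cv2.imwrite("pics/scene16.png",cv2.resize(im,None,fx=5.2,fy=5.2,interpolation=cv2.INTER_CUBIC))
```

```text
t 24.00 track x -28.1 y 3.3 z 261.0 mm roterr [ 0.017  0.003 -0.023] F_along -0.19 F [ 0.39 -0.23  0.18] op 0.254
```

View pics/wrist16.png

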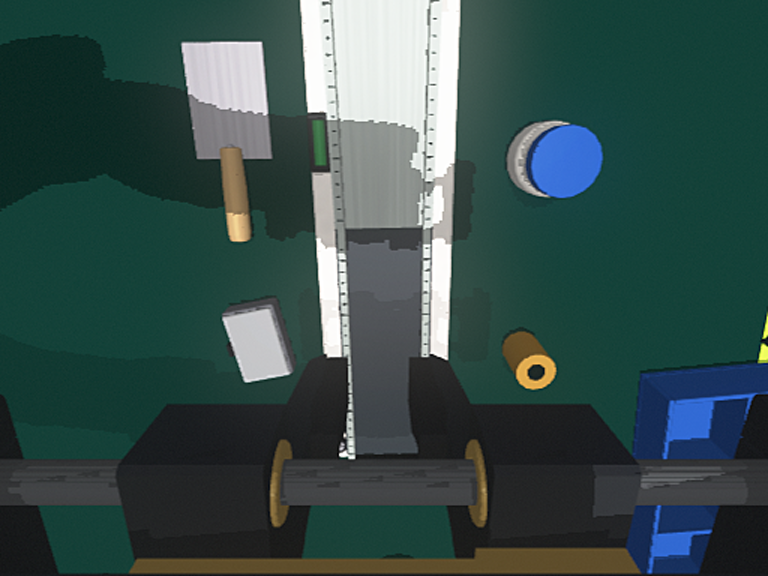

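View pics/scene16.png

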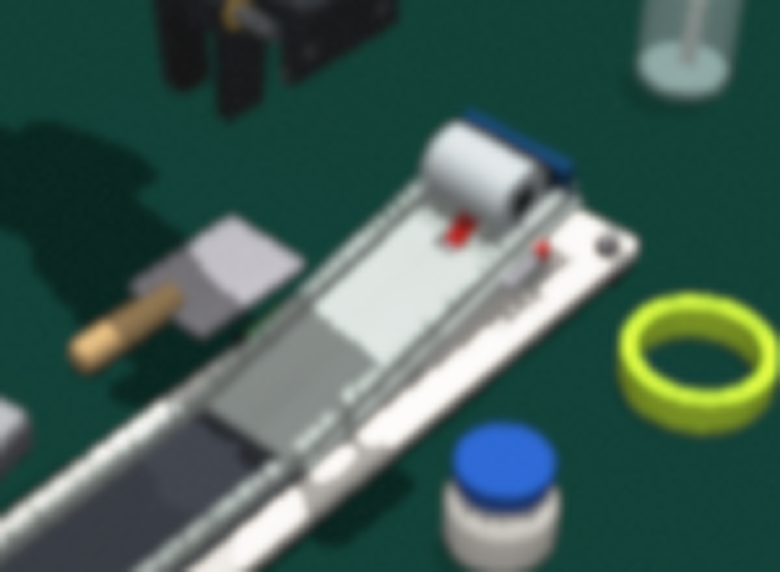

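View pics/top16.png

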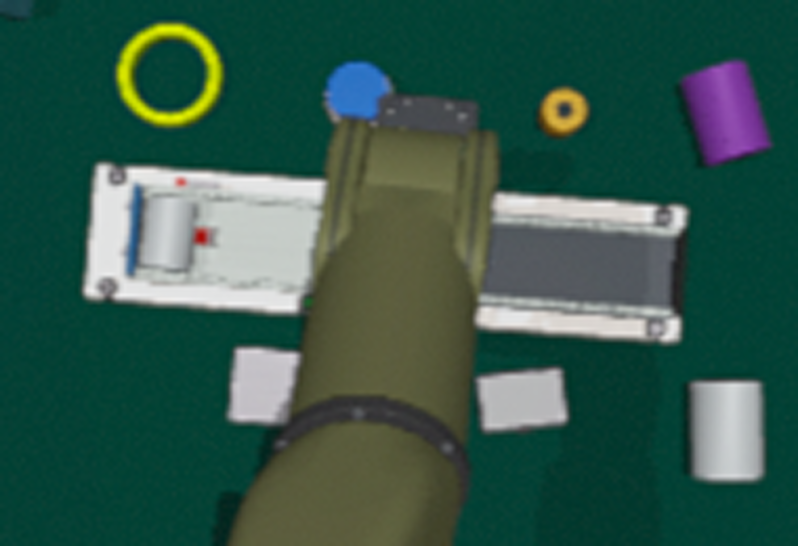

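Run:
```python
from plant import r
print(r.finish_job())
```

```text
the job is handed in; nothing more can be done
None
```

The small steel roller is resting at the top stop behind the red catch, and I handed the job in at about 24 s of the 48 s allowed. I pushed it along the bed and up the ramp with the fingertips at about 25 mm/s, and over the catch until it met the stop. Then I backed off slowly and lifted the gripper clear.

**Last checks**
- **Holding:** the push force fell to about 0 N when I backed off. The roller was still in place 2 s later with the gripper about 0.2 m away. The scene and top pictures show it against the blue stop with the red nose right behind it.
- **Other things on the bench:** those I could see looked unmoved. The beaker and bottle were outside, or mostly outside, the final crops, but the arm never came near them.

**What didn't go smoothly**
- **Drift on the bed:** the roller started about 2–3° skewed and drifted toward the fence on the lever side. I corrected this by turning the tool slightly.
- **At the catch:** the push slowed for part of a second at about 6 N, so I used slightly larger steps. The roller stayed on the fingers in every picture I took.
- **At the stop:** the highest force I read was about 9–10 N.
- **Catch angle:** I judged that the catch was raised from the roller holding and from the pictures. I had no direct reading of its angle.

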